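# Sweep the glazed scones into the serving tray

### The arm

A 6-joint arm with a two-finger parallel gripper is mounted at the origin on the work surface. World frame = base frame: x ahead of the robot, y to its left, z up, the work surface at z = 0. Lengths are in mm, angles in rad, forces in N, time in s.
With the tool pointing down it reaches from about 275 to 750 mm from the base axis. Payload 10.2 kg.
Tool frame: the origin (TCP) lies midway between the tips of the shut fingers; the grasp point (between the pads) lies 19 mm behind it (bot.hold_point_z is the distance from the TCP to the grasp point, in mm); z points along the fingers, y is the line along which they close (so a half turn about z gives the same grasp; the last joint's range is limited). The gripper opens to 88 mm and grips with 3 to 60 N. Pads are 18 mm wide; open, the fingers measure 123 mm over their backs; the gripper's body (75 mm by 187 mm) begins 45 mm behind the grasp point.
Start: joints at [-1.373, 0.313, 1.498, -0, 1.331, -0.223], TCP at [214.446, -479.212, 238.72] pointing down, gripper open.
Joint ranges: [-2.94, 2.94], [-0.97, 2.17], [0.19, 2.56], [-1.23, 4.37], [0.02, 3.11], [-2.88, 2.88]. Speed limits (rad/s): [2.39, 2.39, 3.01, 3.14, 3.14, 3.14].

### API

Orientations are given as [roll, pitch, yaw] about the fixed x, y, z axes, in that order (R = Rz(yaw) Ry(pitch) Rx(roll)).
In Python, from workcell import bot gives the robot as it stands.
- The arm moves only by the tool jog_arm, never from a script. Its argument "targets" is a list of rows, each a list of 3 entries, a list of its own where there are three numbers: the shift along the tool's x, y, z in m, then the turn, a rotation vector about the tool's x, y, z in degrees, then the finger opening in m, from 0 to 0.0881. A call has exactly 10 rows; each row is the pose to reach, as a shift and turn from the pose commanded when the call began, along the tool's axes at that moment; what a row does not reach only later rows make up. A row lasts 1/10 s, in which the tool goes at most 50 mm and 8.59 degrees, less where a joint would pass 70% of its speed; a pose out of reach is approached as far as the arm can. A call with a gripper value outside its range is refused whole. The fingers move at their own pace and stop on an object; "grip_force" is the grip in N (left out, the last holds). Time passes only in rows, so rows that repeat a pose let the fingers close, or fill a call up. It gives the time, the measured TCP pose, the force, the opening and the grip force at its end, in the units of the state.
- bot.observe(): the state, without advancing time (a new reading comes with each control period).
- bot.snapshot(name): name is "scene" or "top"; returns a dict with "pixels" (420x560x3 uint8, blue, green, red), "K" (3x3 intrinsics, pixels), "rvec" (rotation vector, rad) and "tvec" (3), from world to camera coordinates, as OpenCV has them. Camera axes: x right, y down, z forward; pixel columns grow to the right and rows downward; lengths in mm; the calibration is good to about 2 mm. A picture is of the moment at which its call begins. There is no depth.
- bot.close_job(): hands the job in; it is judged then, once.
The state is a dict: "t": time; "joint_positions": joint angles; "dq": joint speeds; "effort": joint torques, N m; "ee_pos": TCP position; "ee_rot": TCP orientation; "contact_force": force on the tool from outside, world axes, zero at the start; "ft_torque": the same for the moment, N m; "opening": finger opening in mm; "gripper_force": force on a finger pad.
Only numpy, scipy, OpenCV 4.12 (cv2) and the standard library are available. Lean on these libraries where they do the work, as an engineer would, in place of code of your own. Each camera call takes 0.05 s, during which the arm holds its last target. There are 200 camera calls.

### The job

Push the three glazed scones along the bench with the fingers, in through the open side of the three-sided serving tray, until each lies wholly inside it. Their glaze is still wet, so never lift or tip them, and leave everything else on the bench where it stands.

Things in the scene. Friction and masses are not known exactly. Their poses are not given: they have to be found in the camera images.
- scone0: glazed scone, brown with a pale tan glazed top: a squat round cake 60 mm across, with upright sides 26 mm high and a slightly domed top, 35 mm high in all, about 70 g, free on the bench; origin: centre of its underside (z = 0 on the bench). The three scones are alike.
- scone1: glazed scone, brown with a pale tan glazed top: a squat round cake 60 mm across, with upright sides 26 mm high and a slightly domed top, 35 mm high in all, about 70 g, free on the bench; origin: centre of its underside (z = 0 on the bench). The three scones are alike.
- scone2: glazed scone, brown with a pale tan glazed top: a squat round cake 60 mm across, with upright sides 26 mm high and a slightly domed top, 35 mm high in all, about 70 g, free on the bench; origin: centre of its underside (z = 0 on the bench). The three scones are alike.
- tray: three-sided aluminium tray fixed flat on the bench, open on its -x side, towards the robot. Inner depth 180 mm (x from -90 at the open edge to +90 at the back wall), inner width 340 mm (y -170 to +170). Walls 4 mm thick, 22 mm high (rim to 26). No sill: its floor is level with the bench, things slide straight in. Origin: centre of the inner floor; x points to the back wall.
- cutter: round pastry cutter standing among the scones: an upright open steel ring, 48 mm across, 42 mm high; origin: centre of its underside. A bystander: leave alone
- jam_jar: closed amber glass jar with steel lid, 64 mm across, 85 mm high; origin: centre of its underside. A bystander: leave alone
- shaker: small steel shaker, 48 mm across, 74 mm high; origin: centre of its underside. A bystander: leave alone
- ramekin: small white open ceramic pot, 84 mm across, 45 mm high; origin: centre of its underside. A bystander: leave alone
- spatula: spatula with wooden handle lying flat on the bench, about 270 mm long, its x axis along it; origin: on its underside. A bystander: leave alone
- bowl: steel mixing bowl, 150 mm across, 65 mm high; origin: centre of its underside. A bystander: leave alone
- timer: white kitchen timer, a box 40 x 75 x 70 mm (depth, width, height); origin: centre of its underside. A bystander: leave alone
There are look-alikes about, which are no part of the job. Leave any pink look-alike of the scone0 alone. What is shaped like the scone2 but blue is not meant.

How it is judged (in metres and radians):
At the end, for the whole second after the job is handed in: All three scones lie flat and at rest on the tray's floor, wholly inside its open edge (an overhang of up to 5 mm is allowed) and between its walls; nothing else on the bench has moved by more than 20 mm (x of scone0 in the frame of tray between -0.065 and 0.09 m and y of scone0 in the frame of tray between -0.17 and 0.17 m and height (world z) of each of scone0, scone1, scone2 below 0.006 m and angle between each of scone0, scone1, scone2's own z axis and vertical below 0.15 rad and linear speed of each of scone0, scone1, scone2 below 0.02 m/s and x of scone1 in the frame of tray between -0.065 and 0.09 m and y of scone1 in the frame of tray between -0.17 and 0.17 m and x of scone2 in the frame of tray between -0.065 and 0.09 m and y of scone2 in the frame of tray between -0.17 and 0.17 m and distance of each of cutter, jam_jar, shaker, ramekin, spatula, bowl, timer from where it was at the start of the episode below 0.02 m); the robot touches nothing.
It fails at once if a scone is lifted off the bench (underside raised more than 12 mm) or tipped more than 0.35 rad (height (world z) of any of scone0, scone1, scone2 above 0.012 m or angle between any of scone0, scone1, scone2's own z axis and vertical above 0.35 rad).
It fails at once if anything else on the bench is moved by more than 20 mm (distance of any of cutter, jam_jar, shaker, ramekin, spatula, bowl, timer from where it was at the start of the episode above 0.02 m).
It also fails if it takes over 72 s, if anything falls off the work surface, if the arm or the gripper's body presses on something with over 40 N, if the wrist force passes 120 N, or if a joint passes its speed limit or range.

## Working session

There is one attempt and no reset: what is moved stays moved. The work goes in short steps, Python scripts to look and compute and a tool call to move; the robot and the scene stay as the last step left them, time stands still between calls to the robot, and variables do not carry over. Pictures are saved under pics/ and viewed, at most 10 in all, crops included, and the job is handed in when it is done.

Besides the shell and the picture viewer there is one more tool, called after "Request:" as name([rows], argument=value, ...), one row to a line, values as JSON. jog_arm: Moves the arm, as the interface text tells. Its arguments: {"type":"object","properties":{"targets":{"type":"array"},"grip_force":{"type":"number"}},"required":["targets"]}

```bash
mkdir -p pics; cat > h.py <<'E'
import numpy as np, cv2
from workcell import bot
def unproj(s,uv,z):
    R,_=cv2.Rodrigues(np.array(s["rvec"],float)); t=np.array(s["tvec"],float).ravel()
    K=np.array(s["K"],float); d=R.T@np.linalg.inv(K)@np.array([uv[0],uv[1],1.]); c=-R.T@t
    return (c+d*(z-c[2])/d[2])
E
python3 - <<'E'
from h import *
o=bot.observe(); print(o["t"],o["ee_pos"],o["ee_rot"],o["opening"])
for n in("top","scene"):
    s=bot.snapshot(n); cv2.imwrite(f"pics/{n}0.png",s["pixels"]); np.save(f"{n}0.npy",s,allow_pickle=True)
    print(n,s["K"],s["rvec"],s["tvec"])
E
```

```text
0.0 [ 214.39671172 -478.97343024  238.1868269 ] [-3.14037989e+00 -2.42454585e-04  4.20836750e-01] 88.02029944623541
top [[494.849522     0.         277.45978076]
 [  0.         494.849522   205.51049325]
 [  0.           0.           1.        ]] [ 2.1454389  -2.06576634  0.21650203] [1.80320926e-01 5.45699994e+02 1.36459224e+03]
scene [[393.24906407   0.         279.93864316]
 [  0.         393.24906407 207.04838889]
 [  0.           0.           1.        ]] [ 1.87632598  1.69234307 -0.65297997] [ -70.04473284 -372.25999113 1539.86554634]
```

View pics/top0.png

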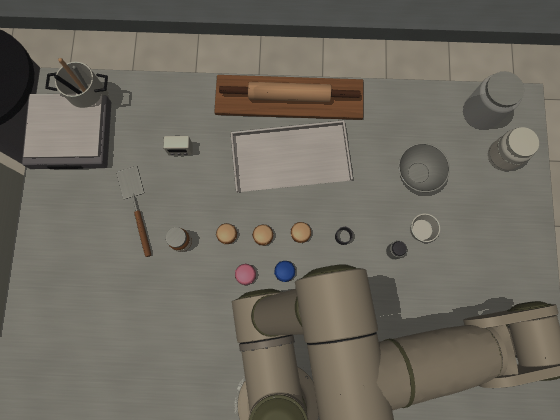

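View pics/scene0.png

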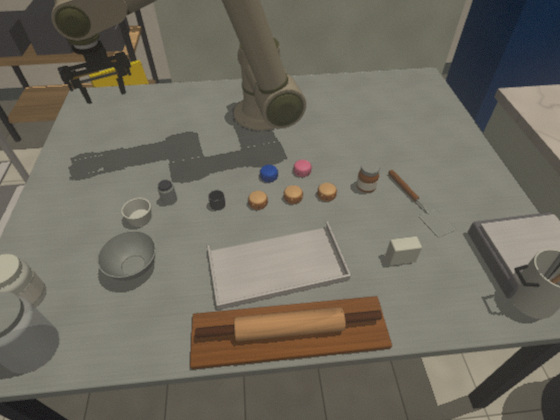

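The top picture shows the candidates: orange-brown cakes at (226,233), (263,235) and (301,232), a pink one at (245,274) and a blue one at (285,271). The three brown/tan ones fit the description. The cutter is the ring at (344,236), and the tray mouth runs (238,190)-(352,180). I'll confirm this in one crop.

```bash
python3 - <<'E'
from h import *
s=np.load("top0.npy",allow_pickle=True).item(); im=s["pixels"]
c=cv2.resize(im[110:300,160:360],None,fx=3.1,fy=3.1,interpolation=cv2.INTER_CUBIC); cv2.imwrite("pics/crop.png",c)
h=cv2.cvtColor(im,cv2.COLOR_BGR2HSV)
m=((h[...,0]>4)&(h[...,0]<22)&(h[...,1]>80)&(h[...,2]>90)).astype(np.uint8); m[:200]=0;m[290:]=0
n,l,st,ce=cv2.connectedComponentsWithStats(m)
for i in range(1,n):
    if st[i,4]>60: print("scone",st[i],ce[i].round(1),unproj(s,ce[i],20).round())
for nm,uv,z in [("pink",(245,274),20),("blue",(285,271),20),("cutter",(344,236),30),("jar",(178,238),60),("shaker",(398,249),50),("tl",(233,130),26),("tr",(347,123),26),("br",(352,180),26),("bl",(238,190),26)]:
    print(nm,unproj(s,uv,z).round())
E
```

```text
scone [134 211  15  45 162] [141.  233.6] [455. 416.  20.]
scone [291 222  20  19 290] [300.3 231.3] [479. -48.  20.]
scone [216 224  20  20 290] [225.5 232.9] [466. 170.  20.]
scone [253 225  19  20 294] [262. 234.] [467.  63.  20.]
pink [349. 107.  20.]
blue [362.  -8.  20.]
cutter [ 468. -175.   30.]
jar [440. 299.  60.]
shaker [ 434. -326.   50.]
tl [782. 165.  26.]
tr [ 817. -181.   26.]
br [ 638. -197.   26.]
bl [595. 140.  26.]
```

View pics/crop.png

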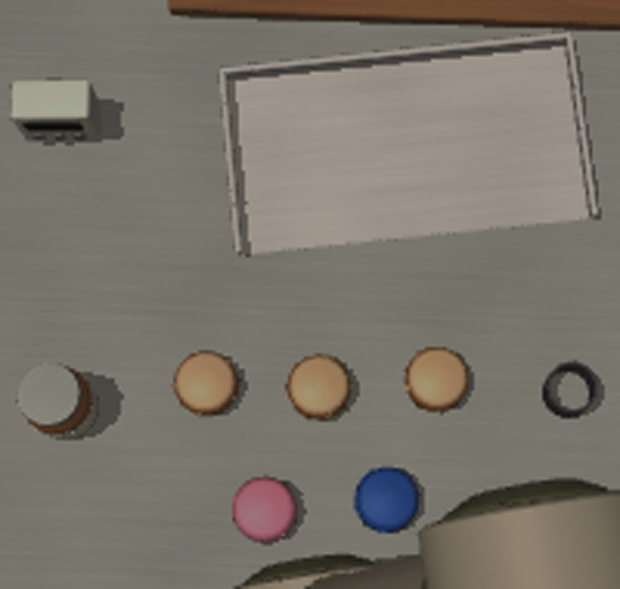

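The crop confirms that the three brown/tan cakes at top-view pixels (226,233), (263,235) and (301,232) are the scones. The pink and blue ones are left alone. I'll push each scone with the two fingers 40 mm apart as a cradle behind it, rightmost first. The move over there comes first.

Request:
jog_arm([
  [[0.038, -0.031, 0], [0, 0, 3.5], 0.04],
  [[0.076, -0.062, 0], [0, 0, 7], 0.04],
  [[0.114, -0.094, 0], [0, 0, 10.5], 0.04],
  [[0.152, -0.125, 0], [0, 0, 14], 0.04],
  [[0.19, -0.156, 0], [0, 0, 17.5], 0.04],
  [[0.229, -0.187, 0], [0, 0, 21], 0.04],
  [[0.267, -0.218, 0], [0, 0, 24.5], 0.04],
  [[0.305, -0.249, 0], [0, 0, 28], 0.04],
  [[0.343, -0.28, 0], [0, 0, 31.5], 0.04],
  [[0.381, -0.312, 0], [0, 0, 35], 0.04],
])

```text
t: 1.1
ee_pos: [435.2, -36.8, 238.7]
ee_rot: [3.141, -0.0, -0.193]
contact_force: [-0.2, -0.5, 0.2]
opening: 40.0
gripper_force: 0.0
```

```bash
cat >> h.py <<'E'
def shift(x,y,z,yawdeg):
    o=bot.observe(); p=np.array(o["ee_pos"]); yw=o["ee_rot"][2]
    d=np.array([x,y,z])-p; c,s=np.cos(yw),np.sin(yw)
    print("t",round(o["t"],1),"at",p.round(),"yaw",round(np.degrees(yw),1),"F",np.round(o["contact_force"],1),"op",round(o["opening"]),
      "-> shift mm",np.round([c*d[0]+s*d[1],s*d[0]-c*d[1],-d[2]]),"turn z",round(np.degrees(yw)-yawdeg,1))
E
python3 -c "
from h import *
shift(435,-39,8,-11)"
```

```text
t 1.1 at [435. -37. 239.] yaw -11.0 F [-0.2 -0.5  0.2] op 40 -> shift mm [  0.   2. 231.] turn z -0.0
```

Request:
jog_arm([
  [[-0.002, 0.002, 0.04], [0, 0, 0], 0.04],
  [[-0.002, 0.002, 0.08], [0, 0, 0], 0.04],
  [[-0.002, 0.002, 0.12], [0, 0, 0], 0.04],
  [[-0.002, 0.002, 0.15], [0, 0, 0], 0.04],
  [[-0.002, 0.002, 0.18], [0, 0, 0], 0.04],
  [[-0.002, 0.002, 0.2], [0, 0, 0], 0.04],
  [[-0.002, 0.002, 0.215], [0, 0, 0], 0.04],
  [[-0.002, 0.002, 0.225], [0, 0, 0], 0.04],
  [[-0.002, 0.002, 0.23], [0, 0, 0], 0.04],
  [[-0.002, 0.002, 0.23], [0, 0, 0], 0.04],
])

```text
t: 2.1
ee_pos: [432.3, -40.3, 8.5]
ee_rot: [-3.141, 0.001, -0.19]
contact_force: [-0.3, 0.6, -0.4]
opening: 39.7
gripper_force: 0.0
```

```bash
python3 - <<'E'
from h import *
shift(664,-84,8,-11)
s=bot.snapshot("scene"); cv2.imwrite("pics/s1.png",cv2.resize(s["pixels"][120:320,130:410],None,fx=2.8,fy=2.8))
E
```

```text
t 2.1 at [432. -40.   9.] yaw -10.9 F [-0.3  0.6 -0.4] op 40 -> shift mm [236.  -1.   1.] turn z 0.1
```

View pics/s1.png

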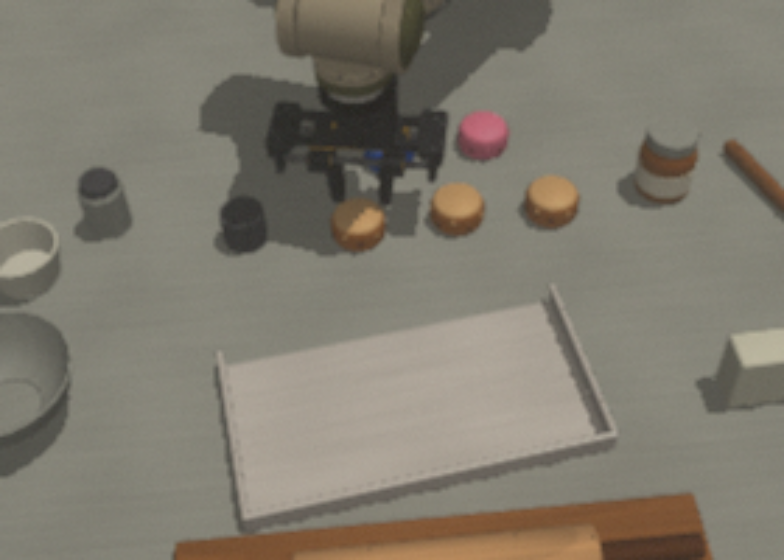

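The fingers at (337,185) and (386,190) stand centred behind the scone at (358,222), clear of the blue cake and the cutter. Next is a slow push.

Request:
jog_arm([
  [[0.006, 0, 0.001], [0, 0, 0], 0.04],
  [[0.012, 0, 0.001], [0, 0, 0], 0.04],
  [[0.018, 0, 0.001], [0, 0, 0], 0.04],
  [[0.026, 0, 0.001], [0, 0, 0], 0.04],
  [[0.036, 0, 0.001], [0, 0, 0], 0.04],
  [[0.048, 0, 0.001], [0, 0, 0], 0.04],
  [[0.06, 0, 0.001], [0, 0, 0], 0.04],
  [[0.072, 0, 0.001], [0, 0, 0], 0.04],
  [[0.084, 0, 0.001], [0, 0, 0], 0.04],
  [[0.096, 0, 0.001], [0, 0, 0], 0.04],
])

```text
t: 3.15
ee_pos: [527.7, -58.7, 7.7]
ee_rot: [3.142, 0.0, -0.19]
contact_force: [-0.4, -0.6, 1.9]
opening: 39.9
gripper_force: 0.7
```

Request:
jog_arm([
  [[0.014, 0, 0], [0, 0, 0], 0.04],
  [[0.03, 0, 0], [0, 0, 0], 0.04],
  [[0.046, 0, 0], [0, 0, 0], 0.04],
  [[0.062, 0, 0], [0, 0, 0], 0.04],
  [[0.078, 0, 0], [0, 0, 0], 0.04],
  [[0.094, 0, 0], [0, 0, 0], 0.04],
  [[0.11, 0, 0], [0, 0, 0], 0.04],
  [[0.122, 0, 0], [0, 0, 0], 0.04],
  [[0.132, 0, 0], [0, 0, 0], 0.04],
  [[0.14, 0, 0], [0, 0, 0], 0.04],
])

```text
t: 4.15
ee_pos: [665.1, -85.1, 7.6]
ee_rot: [3.142, 0.0, -0.19]
contact_force: [-1.7, 0.8, 2.0]
opening: 39.8
gripper_force: 0.8
```

Request:
jog_arm([
  [[-0.01, 0, 0], [0, 0, 0], 0.04],
  [[-0.03, 0, 0], [0, 0, 0], 0.04],
  [[-0.03, 0, -0.03], [0, 0, 0], 0.04],
  [[-0.03, 0, -0.07], [0, 0, 0], 0.04],
  [[-0.05, 0, -0.1], [0, 0, 0], 0.04],
  [[-0.09, 0, -0.1], [0, 0, 0], 0.04],
  [[-0.13, 0, -0.1], [0, 0, 0], 0.04],
  [[-0.17, 0, -0.1], [0, 0, 0], 0.04],
  [[-0.21, 0, -0.1], [0, 0, 0], 0.04],
  [[-0.24, 0, -0.1], [0, 0, 0], 0.04],
])

```text
t: 5.15
ee_pos: [427.0, -39.2, 107.8]
ee_rot: [-3.142, 0.0, -0.19]
contact_force: [1.2, -0.0, 0.6]
opening: 40.0
gripper_force: 0.0
```

```bash
python3 - <<'E'
from h import *
shift(422,76,8,-16)
s=bot.snapshot("scene"); cv2.imwrite("pics/s2.png",cv2.resize(s["pixels"][120:320,130:410],None,fx=2.8,fy=2.8))
E
```

```text
t 5.2 at [427. -39. 108.] yaw -10.9 F [ 1.2 -0.   0.6] op 40 -> shift mm [ -27. -112.  100.] turn z 5.1
```

View pics/s2.png

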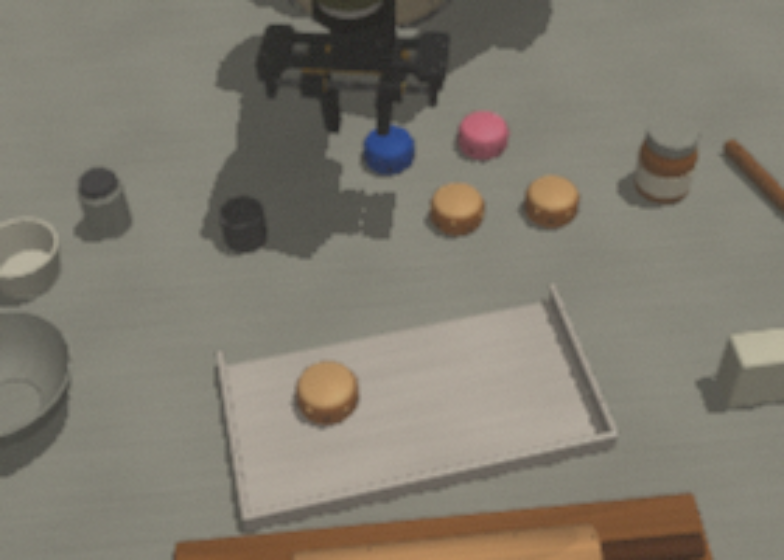

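The first scone lies wholly inside the tray, at (327,392) in this view, and the others are unmoved. The middle one, at (457,208), is next.

Request:
jog_arm([
  [[-0.007, -0.028, 0], [0, 0, 1.2], 0.04],
  [[-0.014, -0.056, 0], [0, 0, 2.5], 0.04],
  [[-0.021, -0.084, 0], [0, 0, 3.8], 0.04],
  [[-0.027, -0.112, 0], [0, 0, 5], 0.04],
  [[-0.027, -0.112, 0.03], [0, 0, 5], 0.04],
  [[-0.027, -0.112, 0.06], [0, 0, 5], 0.04],
  [[-0.027, -0.112, 0.08], [0, 0, 5], 0.04],
  [[-0.027, -0.112, 0.092], [0, 0, 5], 0.04],
  [[-0.027, -0.112, 0.1], [0, 0, 5], 0.04],
  [[-0.027, -0.112, 0.1], [0, 0, 5], 0.04],
])

```text
t: 6.2
ee_pos: [423.2, 75.5, 7.2]
ee_rot: [3.141, 0.001, -0.277]
contact_force: [-0.6, 0.1, 1.3]
opening: 39.9
gripper_force: 0.0
```

```bash
python3 -c "
from h import *
shift(656,8,8,-16)"
```

```text
t 6.2 at [423.  75.   7.] yaw -15.9 F [-0.6  0.1  1.3] op 40 -> shift mm [242.   1.  -1.] turn z 0.1
```

Request:
jog_arm([
  [[0.006, 0, 0], [0, 0, 0], 0.04],
  [[0.012, 0, 0], [0, 0, 0], 0.04],
  [[0.018, 0, 0], [0, 0, 0], 0.04],
  [[0.026, 0, 0], [0, 0, 0], 0.04],
  [[0.036, 0, 0], [0, 0, 0], 0.04],
  [[0.048, 0, 0], [0, 0, 0], 0.04],
  [[0.06, 0, 0], [0, 0, 0], 0.04],
  [[0.072, 0, 0], [0, 0, 0], 0.04],
  [[0.084, 0, 0], [0, 0, 0], 0.04],
  [[0.096, 0, 0], [0, 0, 0], 0.04],
])

```text
t: 7.2
ee_pos: [516.5, 48.8, 7.8]
ee_rot: [-3.142, -0.0, -0.277]
contact_force: [-0.8, 1.6, 2.5]
opening: 39.8
gripper_force: 0.9
```

Request:
jog_arm([
  [[0.014, 0, 0], [0, 0, 0], 0.04],
  [[0.03, 0, 0], [0, 0, 0], 0.04],
  [[0.046, 0, 0], [0, 0, 0], 0.04],
  [[0.063, 0, 0], [0, 0, 0], 0.04],
  [[0.08, 0, 0], [0, 0, 0], 0.04],
  [[0.097, 0, 0], [0, 0, 0], 0.04],
  [[0.114, 0, 0], [0, 0, 0], 0.04],
  [[0.128, 0, 0], [0, 0, 0], 0.04],
  [[0.139, 0, 0], [0, 0, 0], 0.04],
  [[0.146, 0, 0], [0, 0, 0], 0.04],
])

```text
t: 8.2
ee_pos: [656.8, 8.8, 7.6]
ee_rot: [-3.142, -0.0, -0.278]
contact_force: [-1.3, 1.2, 1.3]
opening: 40.1
gripper_force: 1.0
```

Request:
jog_arm([
  [[-0.01, 0, 0], [0, 0, 0], 0.04],
  [[-0.03, 0, 0], [0, 0, 0], 0.04],
  [[-0.03, 0, -0.04], [0, 0, 0], 0.04],
  [[-0.03, 0, -0.08], [0, 0, 0], 0.04],
  [[-0.03, 0, -0.12], [0, 0, 0], 0.04],
  [[-0.06, 0, -0.15], [0, 0, 0], 0.04],
  [[-0.1, 0, -0.15], [0, 0, 0], 0.04],
  [[-0.13, 0, -0.15], [0, 0, 0], 0.04],
  [[-0.15, 0, -0.15], [0, 0, 0], 0.04],
  [[-0.15, 0, -0.15], [0, 0, 0], 0.04],
])

```text
t: 9.2
ee_pos: [510.4, 50.8, 158.2]
ee_rot: [-3.142, 0.0, -0.277]
contact_force: [-0.0, 0.4, 0.2]
opening: 40.0
gripper_force: 0.0
```

```bash
python3 - <<'E'
from h import *
shift(466,217,160,-90)
s=bot.snapshot("scene"); cv2.imwrite("pics/s3.png",cv2.resize(s["pixels"][120:320,130:410],None,fx=2.8,fy=2.8))
E
```

```text
t 9.2 at [510.  51. 158.] yaw -15.8 F [-0.   0.4  0.2] op 40 -> shift mm [ -88. -148.   -2.] turn z 74.2
```

View pics/s3.png

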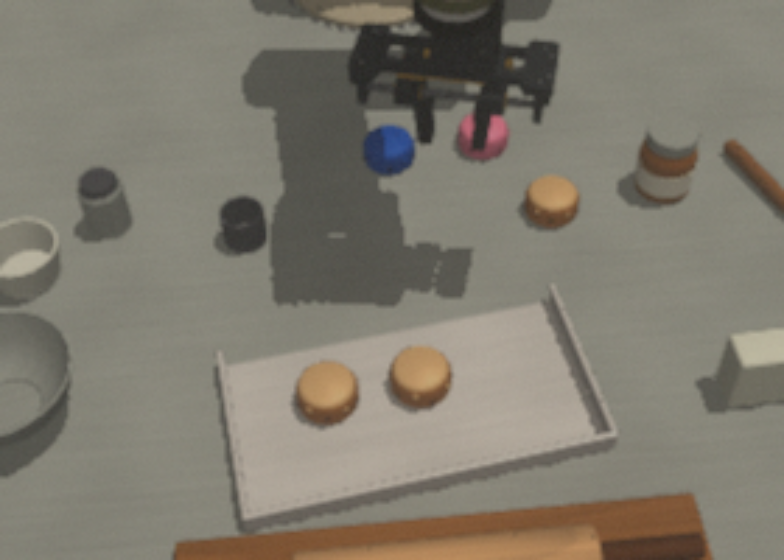

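The second scone is inside at (421,376). The last, at (552,200), has the jam jar close beside it. I'll turn the gripper to yaw +90° and first push it sideways towards -y, then straight in.

Request:
jog_arm([
  [[-0.009, -0.014, 0], [0, 0, -8], 0.04],
  [[-0.017, -0.028, 0], [0, 0, -16], 0.04],
  [[-0.026, -0.042, 0], [0, 0, -24], 0.04],
  [[-0.035, -0.056, 0], [0, 0, -32], 0.04],
  [[-0.043, -0.07, 0], [0, 0, -40], 0.04],
  [[-0.052, -0.085, 0], [0, 0, -48], 0.04],
  [[-0.06, -0.1, 0], [0, 0, -56], 0.04],
  [[-0.07, -0.113, 0], [0, 0, -64], 0.04],
  [[-0.078, -0.127, 0], [0, 0, -72], 0.04],
  [[-0.086, -0.141, 0], [0, 0, -80], 0.04],
])

```text
t: 10.25
ee_pos: [468.8, 210.0, 157.7]
ee_rot: [3.141, -0.0, 1.124]
contact_force: [-0.8, -0.0, 0.3]
opening: 39.8
gripper_force: 0.0
```

```bash
python3 - <<'E'
from h import *
shift(466,212,8,90)
s=bot.snapshot("top"); im=s["pixels"]; h=cv2.cvtColor(im,cv2.COLOR_BGR2HSV)
m=((h[...,0]>4)&(h[...,0]<22)&(h[...,1]>80)&(h[...,2]>90)).astype(np.uint8)
n,l,st,ce=cv2.connectedComponentsWithStats(m)
for i in range(1,n):
    if 150<st[i,4]<400: print(st[i],unproj(s,ce[i],22).round())
print(unproj(s,(176.5,237),85))
E
```

```text
t 10.2 at [469. 210. 158.] yaw 64.4 F [-0.8 -0.   0.3] op 40 -> shift mm [  1.  -3. 150.] turn z -25.6
[307 152  20  19 273] [697. -92.  22.]
[277 154  19  18 267] [687.  -0.  22.]
[134 211  15  45 171] [455. 416.  22.]
[221 224  14  18 201] [467. 165.  22.]
[439.39906887 297.92208349  85.        ]
```

Both pushed scones landed where planned, at (697,-92) and (687,0). Next is finishing the turn and descending.

Request:
jog_arm([
  [[0.001, -0.003, 0], [0, 0, -8], 0.04],
  [[0.001, -0.003, 0], [0, 0, -16], 0.04],
  [[0.001, -0.003, 0], [0, 0, -24], 0.04],
  [[0.001, -0.003, 0.03], [0, 0, -25.6], 0.04],
  [[0.001, -0.003, 0.06], [0, 0, -25.6], 0.04],
  [[0.001, -0.003, 0.09], [0, 0, -25.6], 0.04],
  [[0.001, -0.003, 0.12], [0, 0, -25.6], 0.04],
  [[0.001, -0.003, 0.14], [0, 0, -25.6], 0.04],
  [[0.001, -0.003, 0.15], [0, 0, -25.6], 0.04],
  [[0.001, -0.003, 0.15], [0, 0, -25.6], 0.04],
])

```text
t: 11.3
ee_pos: [465.6, 211.2, 6.8]
ee_rot: [-3.14, 0.0, 1.564]
contact_force: [1.0, 0.3, 0.1]
opening: 40.3
gripper_force: 0.0
```

```bash
python3 -c "
from h import *
shift(466,115,8,90)"
```

```text
t 11.3 at [466. 211.   7.] yaw 89.6 F [1.  0.3 0.1] op 40 -> shift mm [-96.   1.  -1.] turn z -0.4
```

Request:
jog_arm([
  [[-0.006, 0, 0], [0, 0, 0], 0.04],
  [[-0.012, 0, 0], [0, 0, 0], 0.04],
  [[-0.02, 0, 0], [0, 0, 0], 0.04],
  [[-0.03, 0, 0], [0, 0, 0], 0.04],
  [[-0.042, 0, 0], [0, 0, 0], 0.04],
  [[-0.055, 0, 0], [0, 0, 0], 0.04],
  [[-0.068, 0, 0], [0, 0, 0], 0.04],
  [[-0.08, 0, 0], [0, 0, 0], 0.04],
  [[-0.09, 0, 0], [0, 0, 0], 0.04],
  [[-0.096, 0, 0], [0, 0, 0], 0.04],
])

```text
t: 12.3
ee_pos: [464.8, 114.6, 7.7]
ee_rot: [-3.141, 0.0, 1.565]
contact_force: [0.3, 0.6, 1.4]
opening: 40.0
gripper_force: 0.7
```

Request:
jog_arm([
  [[0.01, 0, 0], [0, 0, 0], 0.04],
  [[0.025, 0, 0], [0, 0, 0], 0.04],
  [[0.025, 0, -0.03], [0, 0, 0], 0.04],
  [[0.025, 0, -0.06], [0, 0, 0], 0.04],
  [[0.025, 0, -0.1], [0, 0, 8], 0.04],
  [[0.01, 0.02, -0.1], [0, 0, 16], 0.04],
  [[0, 0.03, -0.1], [0, 0, 24], 0.04],
  [[-0.01, 0.04, -0.1], [0, 0, 32], 0.04],
  [[-0.02, -0.01, -0.1], [0, 0, 40], 0.04],
  [[-0.031, -0.045, -0.1], [0, 0, 48], 0.04],
])

```text
t: 13.3
ee_pos: [417.7, 85.5, 106.8]
ee_rot: [-3.14, 0.002, 0.723]
contact_force: [0.4, -0.9, 0.6]
opening: 39.7
gripper_force: 0.0
```

```bash
python3 - <<'E'
from h import *
shift(420,84,108,0)
s=bot.snapshot("scene"); cv2.imwrite("pics/s4.png",cv2.resize(s["pixels"][120:320,130:410],None,fx=2.8,fy=2.8))
E
```

```text
t 13.3 at [418.  85. 107.] yaw 41.4 F [ 0.4 -0.9  0.6] op 40 -> shift mm [ 1.  3. -1.] turn z 41.4
```

View pics/s4.png

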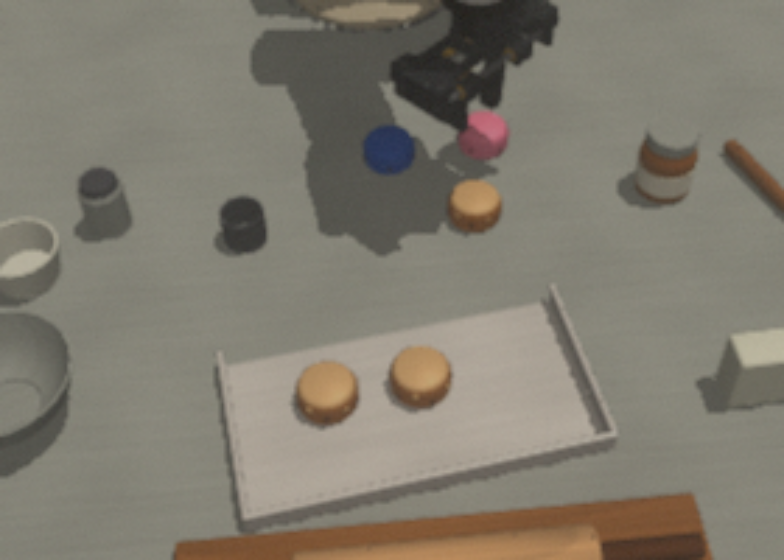

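The last scone is now at (475,205), about (466,84) mm, in line with the free left part of the tray. Now turn to yaw 0 and descend behind it.

Request:
jog_arm([
  [[0.001, 0.003, 0], [0, 0, 8], 0.04],
  [[0.001, 0.003, 0], [0, 0, 16], 0.04],
  [[0.001, 0.003, 0], [0, 0, 24], 0.04],
  [[0.001, 0.003, 0], [0, 0, 32], 0.04],
  [[0.001, 0.003, 0], [0, 0, 40], 0.04],
  [[0.001, 0.003, 0.03], [0, 0, 41.4], 0.04],
  [[0.001, 0.003, 0.06], [0, 0, 41.4], 0.04],
  [[0.001, 0.003, 0.085], [0, 0, 41.4], 0.04],
  [[0.001, 0.003, 0.099], [0, 0, 41.4], 0.04],
  [[0.001, 0.003, 0.099], [0, 0, 41.4], 0.04],
])

```text
t: 14.35
ee_pos: [421.3, 84.1, 7.3]
ee_rot: [-3.141, 0.004, 0.006]
contact_force: [-0.7, -0.5, 0.3]
opening: 39.9
gripper_force: 0.0
```

```bash
python3 -c "
from h import *
shift(648,84,8,0)"
```

```text
t 14.3 at [421.  84.   7.] yaw 0.4 F [-0.7 -0.5  0.3] op 40 -> shift mm [227.   1.  -1.] turn z 0.4
```

Request:
jog_arm([
  [[0.006, 0, 0], [0, 0, 0], 0.04],
  [[0.012, 0, 0], [0, 0, 0], 0.04],
  [[0.018, 0, 0], [0, 0, 0], 0.04],
  [[0.026, 0, 0], [0, 0, 0], 0.04],
  [[0.036, 0, 0], [0, 0, 0], 0.04],
  [[0.048, 0, 0], [0, 0, 0], 0.04],
  [[0.06, 0, 0], [0, 0, 0], 0.04],
  [[0.072, 0, 0], [0, 0, 0], 0.04],
  [[0.084, 0, 0], [0, 0, 0], 0.04],
  [[0.096, 0, 0], [0, 0, 0], 0.04],
])

```text
t: 15.35
ee_pos: [519.4, 83.8, 8.9]
ee_rot: [3.142, -0.0, 0.005]
contact_force: [-1.5, 0.4, 1.6]
opening: 40.2
gripper_force: 0.8
```

Request:
jog_arm([
  [[0.014, 0, 0], [0, 0, 0], 0.04],
  [[0.03, 0, 0], [0, 0, 0], 0.04],
  [[0.045, 0, 0], [0, 0, 0], 0.04],
  [[0.06, 0, 0], [0, 0, 0], 0.04],
  [[0.075, 0, 0], [0, 0, 0], 0.04],
  [[0.09, 0, 0], [0, 0, 0], 0.04],
  [[0.104, 0, 0], [0, 0, 0], 0.04],
  [[0.116, 0, 0], [0, 0, 0], 0.04],
  [[0.125, 0, 0], [0, 0, 0], 0.04],
  [[0.131, 0, 0], [0, 0, 0], 0.04],
])

```text
t: 16.35
ee_pos: [650.2, 84.5, 8.7]
ee_rot: [3.142, -0.0, 0.005]
contact_force: [-1.5, -0.6, 1.1]
opening: 39.7
gripper_force: 0.8
```

Request:
jog_arm([
  [[-0.01, 0, 0], [0, 0, 0], 0.04],
  [[-0.03, 0, 0], [0, 0, 0], 0.04],
  [[-0.03, 0, -0.04], [0, 0, 0], 0.04],
  [[-0.03, 0, -0.08], [0, 0, 0], 0.04],
  [[-0.03, 0, -0.12], [0, 0, 0], 0.04],
  [[-0.06, 0, -0.15], [0, 0, 0], 0.04],
  [[-0.1, 0, -0.15], [0, 0, 0], 0.04],
  [[-0.14, 0, -0.15], [0, 0, 0], 0.04],
  [[-0.18, 0, -0.15], [0, 0, 0], 0.04],
  [[-0.18, 0, -0.15], [0, 0, 0], 0.04],
])

```text
t: 17.35
ee_pos: [465.5, 84.0, 158.5]
ee_rot: [-3.141, 0.003, 0.006]
contact_force: [-0.1, -0.5, -0.1]
opening: 39.7
gripper_force: 0.0
```

```bash
python3 - <<'E'
from h import *
shift(648,84,8,0)
s=bot.snapshot("scene"); cv2.imwrite("pics/s5.png",cv2.resize(s["pixels"][120:320,130:410],None,fx=2.8,fy=2.8))
E
```

```text
t 17.4 at [466.  84. 158.] yaw 0.3 F [-0.1 -0.5 -0.1] op 40 -> shift mm [182.   1. 150.] turn z 0.3
```

View pics/s5.png

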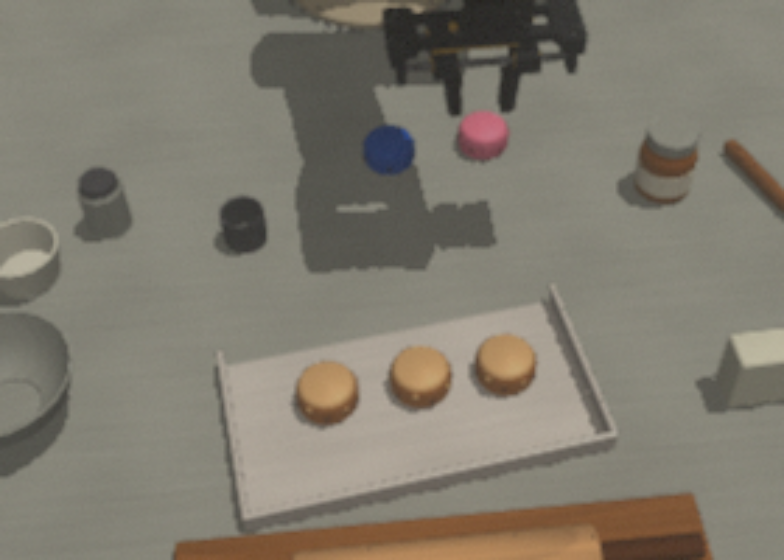

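All three scones, at (327,392), (421,376) and (506,363), lie wholly inside the tray. The bystanders stand where they were and the arm is clear, so I'm handing in.

```bash
python3 -c "
from workcell import bot
print(bot.close_job())"
```

```text
the job is handed in; nothing more can be done
None
```

All three scones were pushed along the bench into the tray and lie wholly inside it, the last picture shows everything else where it stood, and the job was handed in at about 17 s; no verdict came back.

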